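# Plug in the scanner's receiver and hold the scanner over the parcel label

### The arm

A 7-joint arm with a two-finger parallel gripper is mounted at the origin on the work surface. World frame = base frame: x ahead of the robot, y to its left, z up, the work surface at z = 0. Lengths are in m, angles in degrees, forces in N, time in s.
With the tool pointing down it reaches from about 0.425 to 0.875 m from the base axis. Payload 4.7 kg.
Tool frame: the origin (TCP) lies between the finger pads; the fingertips stand env.tip_reach ahead of it and the grasp point (between the pads) lies 2 mm behind it (env.tip_reach is the distance from the TCP to the fingertips, in m); z points along the fingers, y is the line along which they close (so a half turn about z gives the same grasp; the last joint's range is limited). The gripper opens to 87 mm and grips with 3 to 60 N. Pads are 19 mm wide; open, the fingers measure 117 mm over their backs; the gripper's body (75 mm by 190 mm) begins 51 mm behind the grasp point.
Start: joints at [74.548, 18.392, -4.016, 83.108, 1.295, 78.541, -3.26], TCP at [0.182, -0.624, 0.24] pointing down, gripper open.
Joint ranges: [-163.93, 163.93], [-17.29, 119.83], [-79.2, 71.16], [3.27, 140.29], [-89.18, 269.18], [5.43, 117.66], [-154.24, 154.24]. Speed limits (degrees/s): [147.25, 147.25, 180, 180, 180, 180, 180].

### API

Orientations are given as [roll, pitch, yaw] about the fixed x, y, z axes, in that order (R = Rz(yaw) Ry(pitch) Rx(roll)).
In Python, from cell import env, read_camera gives the robot as it stands. The module is installed in compiled form; this text tells all that it offers.
- The arm moves only by the shell command python3 -m handwheel [FORCE], which reads ROWS from standard input. ROWS is a JSON list of rows, 1 to 8 of them, each an object with the fields tx, ty, tz (the shift in a scale on which 1.0 is 0.75 m), rz (a turn about the tool's z in normalised numbers (1 is 90 degrees)), finger_gap (the finger opening in m); a field left out counts as zero (the opening has to be given); each row is the pose to reach, as a shift and turn from the pose commanded when the command began, along the tool's axes at that moment; what a row does not reach only later rows make up. A row lasts 1/12 s, in which the tool goes at most 0.0417 m and 7.16 degrees, less where a joint would pass 70% of its speed; a pose out of reach is approached as far as the arm can. The fingers move at their own pace and stop on an object; FORCE is the grip in N (left out, the last holds). Time passes only in rows, so rows that do not move let the fingers close. It prints the time, the measured TCP pose, the force, the opening and the grip force at its end. A shift or turn number past 1, either way, is cut back to 1. Input that does not fit is refused with a message, and nothing moves.
- env.get_obs(): the state, without advancing time (a new reading comes with each control period).
- read_camera(name): name is "side" or "top" or "wrist"; returns a dict with "color" (420x560x3 uint8, blue, green, red), "fx", "fy", "cx", "cy" (pixels), "world_from_camera" (4x4, takes a point from camera to world coordinates). Camera axes: x right, y down, z forward; pixel columns grow to the right and rows downward; lengths in m; the calibration is good to about 2 mm. The wrist camera is an equidistant fisheye: a pixel r from the principal point sees the ray r / f radians off the axis. A picture is of the moment at which its call begins. There is no depth.
- env.sign_off(): hands the job in; it is judged then, once.
The state is a dict: "time_s": time; "qpos": joint angles; "joint_velocities": joint speeds; "effort": joint torques, N m; "tool_pos": TCP position; "tool_rot": TCP orientation; "force": force on the tool from outside, world axes, zero at the start; "wrist_torque": the same for the moment, N m; "grip_width": finger opening in m; "grasp_force": force on a finger pad.
Only numpy, scipy, OpenCV 4.12 (cv2) and the standard library are available. Lean on these libraries where they do the work, as an engineer would, in place of code of your own. Each camera call takes 0.05 s, during which the arm holds its last target. There are 200 camera calls.

### The job

At the packing desk, first plug the orange receiver fully home into the slot of the grey dock and let go of it. Then take the cordless scanner by its handle out of its cradle, lift it over the envelope rack and the tray walls without bumping them, and finish still holding it upright and still about 1 cm above the white label of the carton with the red tape, centred on the label and lined up with its long side, touching neither carton. Do not put the scanner down or let it go at the end; leave the cartons and the other desk things where they are.

Things in the scene. Friction and masses are not known exactly. Their poses are not given: they have to be found in the camera images.
- receiver: Loose orange block plug, standing upright on the desk on its steel tongue, about 50 g. Tongue 26 (x) x 18 (y) mm, 18 mm long, from the origin (centre of the tongue's underside) up to 18 mm; above it the orange head 36 (x) x 26 (y) x 36 (z) mm, from 18 to 54 mm up, to be gripped across its y sides. z points up. Either way round fits.
- dock: Fixed grey dock block 90 (x) x 70 (y) x 35 (z) mm on the desk, with a green light bar on its top near the -x edge. Origin: centre of its underside; z up; turned by a different yaw each time.
- dock_hole0 (a point): Centre of the slot's mouth on the dock's top face, 35 mm above the desk, axes as the dock's. The slot is 28.5 (x) x 20.5 (y) mm wide, 22 mm deep, straight down, with a 2 mm chamfer. Fully home, the receiver's head rests on the dock's top and its origin is 18 mm below this point, x along x (or turned half round).
- scanner: Loose black cordless hand scanner, about 220 g, standing upright in its cradle, window down. Origin: centre of its underside. Head 60 (x) x 40 (y) x 35 (z) mm at the bottom with a yellow band; above it a straight handle 42 (x) x 28 (y) mm, from 35 to 115 mm up, gripped across its y sides; a small blue button on the top. z up, x along its long side.
- scanner_window (a point): Centre of the red scan window (50 x 30 mm) on the scanner's underside; same point and axes as the scanner's origin.
- cradle: Fixed grey open cradle, 76 (x) x 56 (y) x 16 (z) mm, walls 4 mm, floor 4 mm thick, on which the scanner stands with about 4 mm play. Origin: centre of its underside.
- rack: Fixed dark steel rack with upright purple, blue and white envelopes between the cradle and the tray: 240 (x) x 60 (y) mm, 100 mm high at the most. Origin: centre of its underside. An obstacle to lift the scanner over.
- tray: Fixed yellow open tray 260 (x) x 160 (y) x 70 (z) mm, walls and floor 5 mm, a cross wall at its middle (x = 0) as high as the rim making two compartments, one carton in each. Origin: centre of its underside.
- carton_red: Loose brown carton with a RED tape band round each end, 110 (x) x 76 (y) x 30 (z) mm, 300 g, lying flat on the floor of one compartment of the tray (its top 35 mm above the desk, about 35 mm below the rim). Origin: centre of its underside.
- carton_red_label (a point): Centre of the white label with black bars on top of the red-taped carton: 70 mm along x, 40 mm along y; z points up. The place to hover over.
- carton_blue: The other carton, with BLUE tape bands, same size and label, in the other compartment. Not the target; leave alone.
- tape: Loose red tape roll lying flat, 90 mm across, 45 mm high. Bystander. Origin: centre of its underside.
- pencup: Loose black pen cup, 68 mm across, 90 mm high, its pens reach 145 mm. Bystander. Origin: centre of its underside.
- clipbowl: Loose glass bowl, 84 mm across, 45 mm high. Bystander. Origin: centre of its underside.
There are look-alikes about, which are no part of the job. Several things look just like the receiver: the one meant starts nearest to the robot's base.

How it is judged (in metres and radians):
On the way, in this order (a step that is already met when the one before it is completed fails the run):
1. the receiver is fully home in the dock and let go, the scanner still in its cradle (horizontal distance between receiver and dock_hole0 below 0.004 m and z of receiver in the frame of dock_hole0 below -0.016 m and angle between receiver's own z axis and vertical below 0.08 rad and contact force between the fingers and receiver below 0.1 N and height (world z) of scanner below 0.03 m), for 0.2 s.
2. the scanner is held in the fingers, lifted clear of its cradle (height (world z) of scanner above 0.05 m and contact force between the fingers and scanner above 1 N), for 0.1 s.
At the end, for the whole second after the job is handed in: Receiver still home in the dock (within 2 mm of full depth); scanner held still in the fingers, window 3 to 20 mm above the red-taped carton's label, within 12 mm of its centre, long sides within 0.17 rad, upright within 0.12 rad, touching neither carton nor tray (horizontal distance between receiver and dock_hole0 below 0.004 m and z of receiver in the frame of dock_hole0 below -0.016 m and angle between receiver's own z axis and vertical below 0.08 rad and horizontal distance between scanner_window and carton_red_label below 0.012 m and z of scanner_window in the frame of carton_red_label between 0.003 and 0.02 m and angle between the x axis of scanner and the x axis of carton_red, either way round below 0.17 rad and angle between scanner's own z axis and vertical below 0.12 rad and contact force between the fingers and scanner above 1 N and contact force between scanner and carton_red below 0.05 N and contact force between scanner and tray below 0.05 N and linear speed of scanner below 0.02 m/s and angular speed of scanner below 0.2 rad/s); the arm keeps its last pose, push and grip.
It fails at once if the scanner bumps the envelope rack or the tray (contact force between scanner and rack above 2 N or contact force between scanner and tray above 2 N).
It fails at once if the scanner touches a carton (contact force between scanner and carton_red above 0.5 N or contact force between scanner and carton_blue above 0.5 N).
It fails at once if a carton is moved (distance of any of carton_red, carton_blue from where it was at the start of the episode above 0.015 m).
It fails at once if the tape roll, pen cup or clip bowl is moved (distance of any of tape, pencup, clipbowl from where it was at the start of the episode above 0.03 m).
It also fails if it takes over 54 s, if anything falls off the work surface, if the arm or the gripper's body presses on something with over 40 N, if the wrist force passes 120 N, or if a joint passes its speed limit or range.

## Working session

There is one attempt and no reset: what is moved stays moved. The work goes in short steps, Python scripts to look and compute and a shell command to move; the robot and the scene stay as the last step left them, time stands still between calls to the robot, and variables do not carry over. Pictures are saved under pics/ and viewed, at most 12 in all, crops included, and the job is handed in when it is done.

```bash
mkdir -p pics
cat > h.py <<'E'
from cell import env, read_camera
import numpy as np, cv2, json
def snap(n,f):
    c=read_camera(n); cv2.imwrite(f'pics/{f}.png',c['color'])
    np.savez(f'pics/{f}.npz',**{k:np.array(v) for k,v in c.items()}); return c
def px2w(f,u,v,z,fish=False):
    c=np.load(f'pics/{f}.npz'); x=(u-c['cx'])/c['fx']; y=(v-c['cy'])/c['fy']
    if fish:
        r=np.hypot(x,y); s=np.sin(r)/r if r>0 else 1; d=np.array([x*s,y*s,np.cos(r)])
    else: d=np.array([x,y,1.])
    T=c['world_from_camera']; d=T[:3,:3]@d; o=T[:3,3]; return o+d*(z-o[2])/d[2]
def w2px(f,p,fish=False):
    c=np.load(f'pics/{f}.npz'); T=c['world_from_camera']; q=T[:3,:3].T@(np.array(p)-T[:3,3])
    if fish:
        r=np.hypot(q[0],q[1]); t=np.arctan2(r,q[2]); return float(c['cx']+c['fx']*t*q[0]/r), float(c['cy']+c['fy']*t*q[1]/r)
    return float(c['cx']+c['fx']*q[0]/q[2]), float(c['cy']+c['fy']*q[1]/q[2])
E
python3 - <<'E'
from h import *
for n in('top','side'):
    c=snap(n,n+'0'); print(n,c['fx'],c['cx'],c['cy'],np.round(c['world_from_camera'],3).tolist())
cv2.imwrite('pics/both.png',cv2.resize(cv2.imread('pics/top0.png'),(800,600)))
o=env.get_obs(); print(o,env.tip_reach)
E
```

```text
top 460.8351524847186 284.93463167780556 212.57921019227643 [[-0.026, -0.98, 0.197, 0.343], [-1.0, 0.022, -0.022, -0.033], [0.017, -0.197, -0.98, 1.274], [0.0, 0.0, 0.0, 1.0]]
side 396.1164953801229 277.80372292923204 206.2315180464226 [[0.998, -0.041, 0.056, 0.52], [-0.068, -0.715, 0.696, -0.723], [0.012, -0.698, -0.716, 0.773], [0.0, 0.0, 0.0, 1.0]]
{'time_s': 0.1, 'qpos': array([74.54973979, 18.43507895, -4.01673331, 83.16722065,  1.29630204,
       78.54263577, -3.26174183]), 'joint_velocities': array([-0.05106114, -0.13980401,  0.04902412, -0.16685691,  0.03583516,
        0.09785529,  0.00690307]), 'effort': array([-3.36883259e-04, -4.92571735e+01, -4.05969154e-01, -3.13401926e+01,
       -6.42082770e-02,  3.94144189e-02,  4.91279559e-05]), 'tool_pos': array([ 0.18180389, -0.62356593,  0.23857409]), 'tool_rot': array([-1.79900376e+02,  6.41929259e-03,  1.62595035e+01]), 'force': array([-0.61474845,  0.01151527,  0.23738818]), 'wrist_torque': array([ 0.04362699, -0.01288004, -0.03367465]), 'grasp_force': 0.0, 'grip_width': 0.08693518330408288} 0.017
```

View pics/both.png

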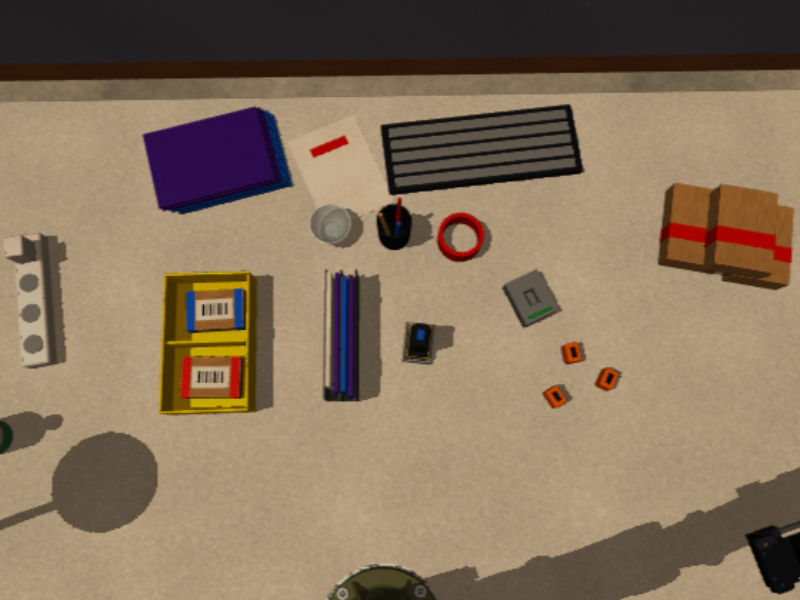

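View pics/side0.png

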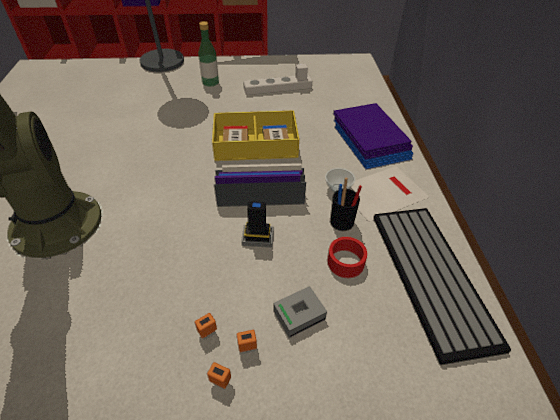

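The top view shows the dock at about (531,298), three orange plugs at (572,352), (608,379) and (556,396), the scanner at (420,342), and the tray with the red-taped carton's label at (210,377).

Run:
```python
from h import *
s=1/1.42857
for n,u,v,z in [('r1',572,352,.05),('r2',608,379,.05),('r3',556,396,.05),('dock',531,298,.035),('scan',420,337,.115),('label',210,377,.035),('blue',214,310,.035),('rack',342,337,.1)]:
    p=px2w('top0',u*s,v*s,z); print(n,p.round(3),np.hypot(p[0],p[1]).round(3))
from scipy.spatial.transform import Rotation as R
o=env.get_obs(); M=R.from_euler('xyz',o['tool_rot'],degrees=True).as_matrix(); print(M.round(3))
print(M.T@(np.array([.46,-.34,.24])-o['tool_pos']))
im=cv2.imread('pics/top0.png'); cv2.imwrite('pics/crop.png',cv2.resize(im[180:300,340:450],None,fx=5,fy=5,interpolation=cv2.INTER_CUBIC))
```

```text
r1 [ 0.49  -0.368  0.05 ] 0.613
r2 [ 0.438 -0.431  0.05 ] 0.615
r3 [ 0.409 -0.332  0.05 ] 0.527
dock [ 0.598 -0.3    0.035] 0.669
scan [ 0.515 -0.08   0.115] 0.521
label [0.461 0.311 0.035] 0.556
blue [0.588 0.308 0.035] 0.664
rack [0.521 0.059 0.1  ] 0.524
[[ 0.96   0.28  -0.001]
 [ 0.28  -0.96   0.002]
 [-0.    -0.002 -1.   ]]
[ 0.34646419 -0.19433487 -0.00112683]
```

View pics/crop.png

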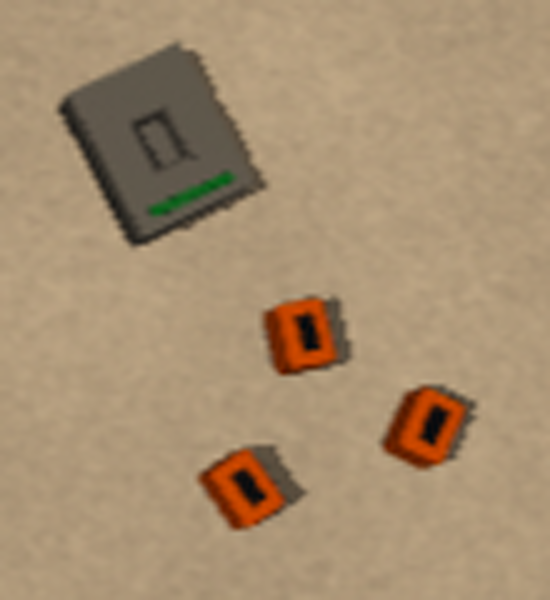

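The manual's scale: shifts go in shares of 0.75 m and turns go in shares of 90 degrees. Converting my numbers, 0.3 m / 0.75 = 0.4, -0.217 m / 0.75 = -0.2893, -19 degrees / 90 = -0.2111.

```bash
r="x"; echo '[{"tx": 0.4, "ty": -0.2893, "rz": -0.2111, "finger_gap": 0.087}, {"tx": 0.4, "ty": -0.2893, "rz": -0.2111, "finger_gap": 0.087}, {"tx": 0.4, "ty": -0.2893, "rz": -0.2111, "finger_gap": 0.087}, {"tx": 0.4, "ty": -0.2893, "rz": -0.2111, "finger_gap": 0.087}, {"tx": 0.4, "ty": -0.2893, "rz": -0.2111, "finger_gap": 0.087}, {"tx": 0.4, "ty": -0.2893, "rz": -0.2111, "finger_gap": 0.087}, {"tx": 0.4, "ty": -0.2893, "rz": -0.2111, "finger_gap": 0.087}, {"tx": 0.4, "ty": -0.2893, "rz": -0.2111, "finger_gap": 0.087}]' | python3 -m handwheel
cat >> h.py <<'E'
from scipy.spatial.transform import Rotation as R
def delta(p,yaw=None):
    o=env.get_obs(); M=R.from_euler('xyz',o['tool_rot'],degrees=True).as_matrix()
    y=np.degrees(np.arctan2(M[1,0],M[0,0])); d=M.T@(np.array(p)-o['tool_pos'])
    t=0 if yaw is None else (y-yaw+90)%180-90
    print('t',round(o['time_s'],2),'at',o['tool_pos'].round(4),'rot',o['tool_rot'].round(2),'d',d.round(4),'turn',round(t,2),'q7',o['qpos'][6].round(1))
E
python3 - <<'E'
from h import *
delta([.409,-.332,.24],35); c=snap('wrist','w1'); print(c['fx'],c['cx'],c['cy'],c['world_from_camera'].round(3).tolist())
E
```

```text
time_s: 0.77
tool_pos: [0.3872, -0.3589, 0.2393]
tool_rot: [-180.0, 0.0, 35.3]
force: [1.4, -1.1, -1.1]
grip_width: 0.087
grasp_force: 0.0
t 0.77 at [ 0.3872 -0.3589  0.2393] rot [-1.7999e+02  3.0000e-02  3.5250e+01] d [ 0.0333 -0.0094 -0.0007] turn 0.25 q7 -16.0
325.19226210127806 277.9421179387839 217.78681918347132 [[0.577, -0.785, -0.224, 0.448], [-0.817, -0.555, -0.159, -0.315], [0.0, 0.274, -0.962, 0.384], [0.0, 0.0, 0.0, 1.0]]
```

View pics/w1.png

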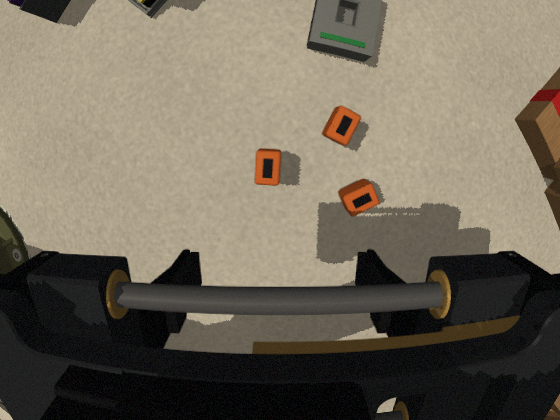

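The receiver is at (268,168), with the dock at (345,25) partly out of view; the two look-alikes are on the right at (342,125) and (358,197).

```bash
cat >> h.py <<'E'
def darkrect(f,u,v,z,fish=True,h=10,thr=50):
    im=cv2.imread(f'pics/{f}.png'); s=8
    c=cv2.resize(im[v-h:v+h,u-h:u+h],None,fx=s,fy=s,interpolation=cv2.INTER_CUBIC).max(2)
    n,l,st,ce=cv2.connectedComponentsWithStats((c<thr).astype(np.uint8)); k=l[h*s,h*s]
    pts=np.argwhere(l==k)[:,::-1].astype(float); pts=(pts+.5)/s-.5+[u-h,v-h]
    w=np.array([px2w(f,a,b,z,fish)[:2] for a,b in pts]); r=cv2.minAreaRect(w.astype(np.float32)*1000)
    m=w.mean(0); e,V=np.linalg.eigh(np.cov((w-m).T)); d=V[:,1]; print(f,k,'mean',m.round(4),'yaw',np.degrees(np.arctan2(d[1],d[0]))%180,'rect',r)
E
python3 - <<'E'
from h import *
darkrect('w1',268,168,.054,h=14)
darkrect('top0',round(340+249/5),round(180+487/5),.054,False,h=7,thr=60)
E
```

```text
w1 1 mean [ 0.4081 -0.3298] yaw 31.80940556381384 rect ((408.1952209472656, -329.8676452636719), (18.938322067260742, 8.606422424316406), 31.372543334960938)
top0 1 mean [ 0.4092 -0.3312] yaw 34.223125769210384 rect ((409.3357238769531, -331.2055969238281), (18.047590255737305, 7.84937047958374), 31.914995193481445)
```

```bash
python3 -c "
from h import *
delta([.4085,-.3302,.04],32)"
```

```text
t 0.82 at [ 0.3943 -0.3499  0.2397] rot [-179.9    -0.34   35.96] d [ 0.0219 -0.0073  0.1998] turn 3.96 q7 -16.2
```

```bash
echo '[{"finger_gap": 0.087}, {"finger_gap": 0.087}, {"finger_gap": 0.087}]' | python3 -m handwheel; python3 -c "
from h import *
delta([.4085,-.3302,.04],32)"
```

```text
time_s: 1.07
tool_pos: [0.3855, -0.3618, 0.2392]
tool_rot: [-180.0, 0.0, 35.2]
force: [-0.4, -0.5, -0.6]
grip_width: 0.0868
grasp_force: 0.0
t 1.07 at [ 0.3855 -0.3618  0.2392] rot [-1.7998e+02  5.0000e-02  3.5170e+01] d [ 0.0372 -0.0126  0.1992] turn 3.17 q7 -15.8
```

Converted, 0.13 m / 0.75 = 0.1733, 0.1 m / 0.75 = 0.1333, 3.2 degrees / 90 = 0.0356.

```bash
echo '[{"tx": 0.0493, "ty": -0.0168, "tz": 0.0267, "rz": 0.0356, "finger_gap": 0.06}, {"tx": 0.0493, "ty": -0.0168, "tz": 0.08, "rz": 0.0356, "finger_gap": 0.06}, {"tx": 0.0493, "ty": -0.0168, "tz": 0.1333, "rz": 0.0356, "finger_gap": 0.06}, {"tx": 0.0493, "ty": -0.0168, "tz": 0.1733, "rz": 0.0356, "finger_gap": 0.06}, {"tx": 0.0493, "ty": -0.0168, "tz": 0.1733, "rz": 0.0356, "finger_gap": 0.06}, {"tx": 0.0493, "ty": -0.0168, "tz": 0.1733, "rz": 0.0356, "finger_gap": 0.06}]' | python3 -m handwheel; python3 -c "
from h import *
snap('wrist','w2'); delta([.4085,-.3302,.04],32)
u,v=w2px('w2',[.4085,-.3302,.054],True); print(u,v)
darkrect('w2',round(u),round(v),.054,h=24)"
```

```text
time_s: 1.57
tool_pos: [0.4076, -0.3298, 0.1084]
tool_rot: [-179.8, 0.1, 31.9]
force: [0.5, -0.3, -0.4]
grip_width: 0.0619
grasp_force: 0.0
t 1.62 at [ 0.4092 -0.3307  0.1104] rot [ 1.7997e+02 -1.0000e-02  3.1930e+01] d [-0.0004 -0.0008  0.0704] turn -0.07 q7 -25.5
280.77039297883033 244.2520460641189
w2 1 mean [ 0.4084 -0.3295] yaw 31.5782321276736 rect ((408.2531433105469, -329.6860656738281), (19.784833908081055, 9.596673965454102), 31.603492736816406)
```

Converted, 0.07 m / 0.75 = 0.0933, 0.035 m / 0.75 = 0.0467.

```bash
echo '[{"tz": 0.0467, "finger_gap": 0.06}, {"tz": 0.0933, "finger_gap": 0.06}, {"tz": 0.0933, "finger_gap": 0.06}, {"tz": 0.0933, "finger_gap": 0.06}]' | python3 -m handwheel 20 && echo '[{"finger_gap": 0}, {"finger_gap": 0}, {"finger_gap": 0}, {"finger_gap": 0}, {"finger_gap": 0}]' | python3 -m handwheel 20; python3 -c "
from h import *
delta([.4085,-.3302,.04],32)"
```

```text
time_s: 1.95
tool_pos: [0.4094, -0.3299, 0.0406]
tool_rot: [-180.0, 0.0, 32.0]
force: [-0.5, -1.1, 0.6]
grip_width: 0.0601
grasp_force: 0.0
time_s: 2.37
tool_pos: [0.41, -0.3297, 0.0406]
tool_rot: [179.9, -0.0, 32.1]
force: [-0.1, -0.2, -1.1]
grip_width: 0.0343
grasp_force: 0.0
t 2.37 at [ 0.41   -0.3297  0.0406] rot [ 1.799e+02 -2.000e-02  3.206e+01] d [-0.0015 -0.0004  0.0006] turn 0.06 q7 -27.5
```

Converted, -0.12 m / 0.75 = -0.16, -0.08 m / 0.75 = -0.1067.

```bash
echo '[{"finger_gap": 0}, {"finger_gap": 0}, {"finger_gap": 0}, {"finger_gap": 0}]' | python3 -m handwheel 20; echo '[{"tz": -0.0533, "finger_gap": 0}, {"tz": -0.1067, "finger_gap": 0}, {"tz": -0.16, "finger_gap": 0}, {"tz": -0.16, "finger_gap": 0}, {"tz": -0.16, "finger_gap": 0}, {"tz": -0.16, "finger_gap": 0}]' | python3 -m handwheel; python3 -c "
from h import *
snap('wrist','w3'); delta([.598,-.3,.16],28)
cv2.imwrite('pics/w3b.png',cv2.resize(cv2.imread('pics/w3.png')[0:300,180:480],(600,600),interpolation=cv2.INTER_CUBIC))"
```

```text
time_s: 2.7
tool_pos: [0.4097, -0.3294, 0.04]
tool_rot: [180.0, 0.0, 32.1]
force: [0.2, 0.1, 4.1]
grip_width: 0.0258
grasp_force: 20.0
time_s: 3.2
tool_pos: [0.409, -0.329, 0.159]
tool_rot: [-180.0, 0.0, 32.1]
force: [-0.8, 0.7, -1.2]
grip_width: 0.0254
grasp_force: 20.0
t 3.25 at [ 0.4086 -0.3286  0.1581] rot [-1.7986e+02  5.0000e-02  3.2060e+01] d [ 0.1757  0.0763 -0.0023] turn 4.06 q7 -24.5
```

View pics/w3b.png

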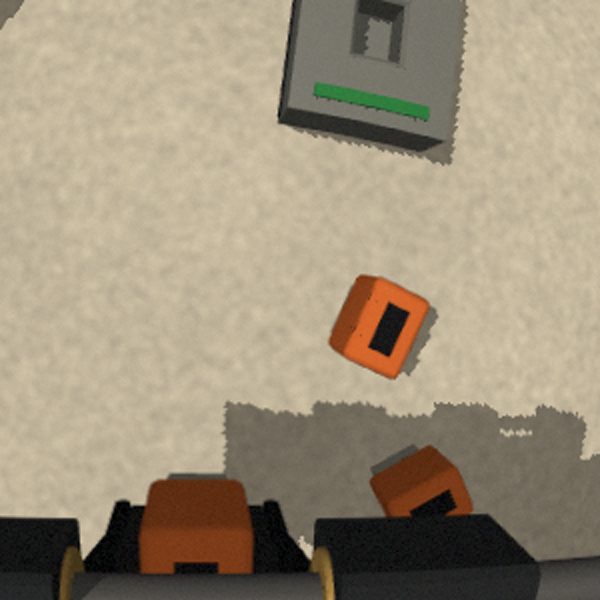

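The plug is held upright at (196,530) and square in the fingers; the dock is ahead, with its slot at about (380,30) in the crop.

Converted, 0.095 m / 0.75 = 0.1267, 0.076 m / 0.75 = 0.1013, 4 degrees / 90 = 0.0444.

```bash
echo '[{"tx": 0.1267, "ty": 0.1013, "rz": 0.0444, "finger_gap": 0}, {"tx": 0.1267, "ty": 0.1013, "rz": 0.0444, "finger_gap": 0}, {"tx": 0.1267, "ty": 0.1013, "rz": 0.0444, "finger_gap": 0}, {"tx": 0.1267, "ty": 0.1013, "rz": 0.0444, "finger_gap": 0}, {"tx": 0.1267, "ty": 0.1013, "rz": 0.0444, "finger_gap": 0}, {"tx": 0.1267, "ty": 0.1013, "rz": 0.0444, "finger_gap": 0}, {"tx": 0.1267, "ty": 0.1013, "rz": 0.0444, "finger_gap": 0}]' | python3 -m handwheel; python3 -c "
from h import *
snap('wrist','w4'); delta([.598,-.3,.16],28)
print(w2px('w4',[.598,-.3,.035],True))
cv2.imwrite('pics/w4b.png',cv2.resize(cv2.imread('pics/w4.png')[0:300,150:450],(600,600),interpolation=cv2.INTER_CUBIC))"
```

```text
time_s: 3.83
tool_pos: [0.5285, -0.3433, 0.1584]
tool_rot: [-179.9, 0.1, 28.0]
force: [0.4, -0.5, 0.1]
grip_width: 0.026
grasp_force: 20.0
t 3.88 at [ 0.5287 -0.3436  0.159 ] rot [-1.7996e+02  9.0000e-02  2.7990e+01] d [ 0.0817 -0.0059 -0.0011] turn -0.01 q7 -37.3
(272.27200743983144, 119.46225367843589)
```

View pics/w4b.png

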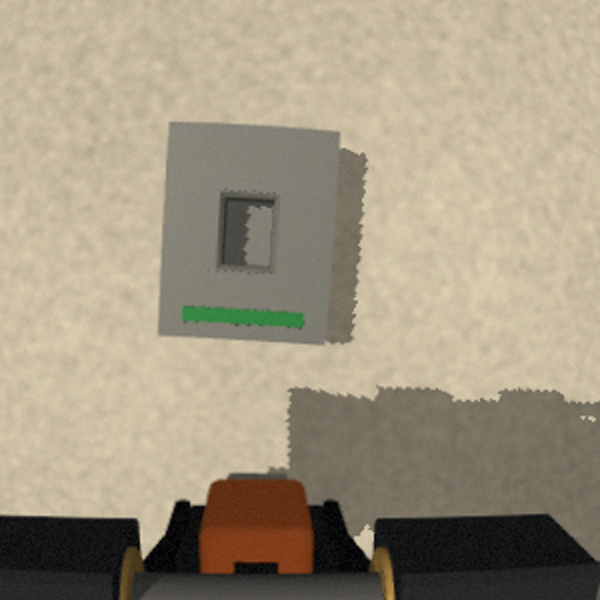

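Run:
```python
from h import *
P=lambda L,z:np.array([px2w('w4',150+a/2-.25,b/2-.25,z,True) for a,b in L])[:,:2]
for L in ([(170,122),(340,132),(325,345),(158,336)],[(218,190),(280,193),(275,273),(216,270)]):
    w=P(L,.035); e=np.roll(w,-1,0)-w; print(w.mean(0).round(4),np.hypot(*e.T).round(4),np.degrees(np.arctan2(e[:,1],e[:,0])).round(1))
# held receiver: top front edge of head & tongue in crop
c=np.load('pics/w4.npz'); T=c['world_from_camera']; o=env.get_obs()
M=R.from_euler('xyz',o['tool_rot'],degrees=True).as_matrix(); t=o['tool_pos']
for name,p in [('head front mid top',(.018+0,0,-.014)),('head front bottom L',(.018,-.013,.022)),('head front bottom R',(.018,.013,.022)),('tongue front bottom L',(.013,-.009,.04)),('tongue bottom R',(.013,.009,.04))]:
  for dx in (0,-.0015):
    u,v=w2px('w4',t+M@(np.array(p)+[dx,0,0]),True); print(name,dx,round((u-150)*2,1),round(v*2,1))
```

```text
[ 0.6013 -0.2996] [0.0693 0.0893 0.0697 0.0898] [ -65.6 -155.5  114.8   24.3]
[ 0.6014 -0.2992] [0.0251 0.0331 0.0241 0.0331] [ -65.  -155.4  114.9   26.4]
head front mid top 0 261.1 524.6
head front mid top -0.0015 261.1 530.9
head front bottom L 0 212.1 470.8
head front bottom L -0.0015 212.2 476.0
head front bottom R 0 308.2 470.8
head front bottom R -0.0015 308.1 476.0
tongue front bottom L 0 229.7 467.0
tongue front bottom L -0.0015 229.8 471.7
tongue bottom R 0 289.9 467.0
tongue bottom R -0.0015 289.8 471.8
```

The slot mouth spans crop corners (218,190)–(275,273), and the plug sits about 1.7 mm back along tool x. I'll move over the slot.

```bash
python3 -c "
from h import *
delta([.6032,-.2990,.085],24.7)"
```

```text
t 3.88 at [ 0.5287 -0.3436  0.159 ] rot [-1.7996e+02  9.0000e-02  2.7990e+01] d [ 0.0869 -0.0043  0.0739] turn 3.29 q7 -37.3
```

Converted, 0.0869 m / 0.75 = 0.1159, 0.08 m / 0.75 = 0.1067, 3.3 degrees / 90 = 0.0367.

```bash
echo '[{"tx": 0.0533, "ty": -0.0057, "tz": 0.0267, "rz": 0.0367, "finger_gap": 0}, {"tx": 0.1067, "ty": -0.0057, "tz": 0.0533, "rz": 0.0367, "finger_gap": 0}, {"tx": 0.1159, "ty": -0.0057, "tz": 0.08, "rz": 0.0367, "finger_gap": 0}, {"tx": 0.1159, "ty": -0.0057, "tz": 0.0987, "rz": 0.0367, "finger_gap": 0}, {"tx": 0.1159, "ty": -0.0057, "tz": 0.0987, "rz": 0.0367, "finger_gap": 0}, {"tx": 0.1159, "ty": -0.0057, "tz": 0.0987, "rz": 0.0367, "finger_gap": 0}, {"tx": 0.1159, "ty": -0.0057, "tz": 0.0987, "rz": 0.0367, "finger_gap": 0}, {"tx": 0.1159, "ty": -0.0057, "tz": 0.0987, "rz": 0.0367, "finger_gap": 0}]' | python3 -m handwheel;python3 -c "
from h import *
delta([.6032,-.2990,.0575],24.7)
snap('wrist','w5');snap('side','s5')
a=cv2.resize(cv2.imread('pics/w5.png')[150:300,180:380],(800,600),interpolation=cv2.INTER_CUBIC)
b=cv2.resize(cv2.imread('pics/s5.png')[250:350,250:350],(600,600),interpolation=cv2.INTER_CUBIC)
cv2.imwrite('pics/c5.png',cv2.resize(np.hstack([a,b]),(800,343)))"
```

```text
time_s: 4.55
tool_pos: [0.6047, -0.3007, 0.0876]
tool_rot: [179.8, -0.0, 24.6]
force: [-0.3, 0.6, -0.6]
grip_width: 0.0258
grasp_force: 20.0
t 4.55 at [ 0.6047 -0.3007  0.0876] rot [ 1.7983e+02 -5.0000e-02  2.4610e+01] d [-0.0007 -0.0023  0.0301] turn -0.09 q7 -49.2
```

View pics/c5.png

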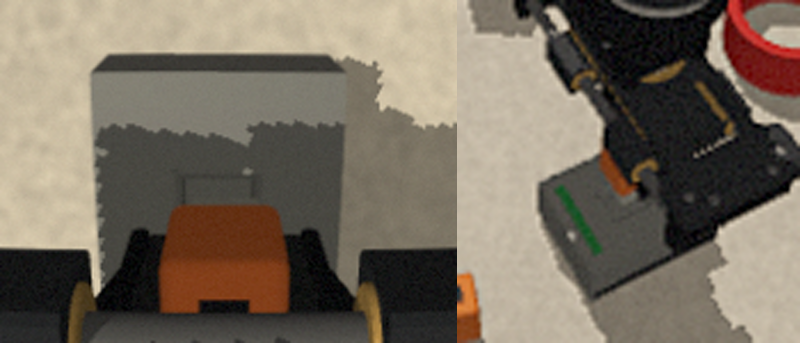

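The plug is over the slot, with slot edges at x 182–257 and the head centred at about 226. It needs about −2 mm in tool y, which matches the pose readout.

```bash
echo '[{"finger_gap": 0}, {"finger_gap": 0}, {"finger_gap": 0}, {"finger_gap": 0}, {"finger_gap": 0}, {"finger_gap": 0}, {"finger_gap": 0}, {"finger_gap": 0}]' | python3 -m handwheel; python3 -c "
from h import *
delta([.6032,-.2990,.0575],24.7)"
```

```text
time_s: 5.32
tool_pos: [0.605, -0.2985, 0.0855]
tool_rot: [-180.0, 0.0, 24.8]
force: [0.1, -0.3, 0.0]
grip_width: 0.026
grasp_force: 20.0
t 5.32 at [ 0.605  -0.2985  0.0855] rot [-1.800e+02  1.000e-02  2.477e+01] d [-0.0019 -0.0003  0.028 ] turn 0.07 q7 -49.2
```

Converted, 0.012 m / 0.75 = 0.016, 0.008 m / 0.75 = 0.0107.

```bash
echo '[{"tx": -0.0024, "ty": -0.0004, "finger_gap": 0}, {"tx": -0.0024, "ty": -0.0004, "finger_gap": 0}, {"tx": -0.0024, "ty": -0.0004, "finger_gap": 0}, {"tx": -0.0024, "ty": -0.0004, "tz": 0.0053, "finger_gap": 0}, {"tx": -0.0024, "ty": -0.0004, "tz": 0.0107, "finger_gap": 0}, {"tx": -0.0024, "ty": -0.0004, "tz": 0.016, "finger_gap": 0}, {"tx": -0.0024, "ty": -0.0004, "tz": 0.016, "finger_gap": 0}, {"tx": -0.0024, "ty": -0.0004, "tz": 0.016, "finger_gap": 0}]' | python3 -m handwheel; python3 -c "
from h import *
delta([.6032,-.2990,.0575],24.7)"
```

```text
time_s: 5.98
tool_pos: [0.6029, -0.2989, 0.0729]
tool_rot: [-180.0, 0.0, 24.8]
force: [-0.6, -0.2, -0.5]
grip_width: 0.0258
grasp_force: 20.0
t 5.98 at [ 0.6029 -0.2989  0.0729] rot [-1.7995e+02  4.0000e-02  2.4760e+01] d [0.0002 0.0003 0.0154] turn 0.06 q7 -49.3
```

Converted, 0.017 m / 0.75 = 0.0227, 0.015 m / 0.75 = 0.02.

```bash
echo '[{"tz": 0.0053, "finger_gap": 0}, {"tz": 0.0107, "finger_gap": 0}, {"tz": 0.016, "finger_gap": 0}, {"tz": 0.02, "finger_gap": 0}, {"tz": 0.0227, "finger_gap": 0}, {"tz": 0.0227, "finger_gap": 0}, {"tz": 0.0227, "finger_gap": 0}]' | python3 -m handwheel; python3 -c "
from h import *
delta([.6032,-.2990,.057],24.7)"
```

```text
time_s: 6.57
tool_pos: [0.6031, -0.299, 0.057]
tool_rot: [-180.0, 0.0, 24.8]
force: [-1.3, 0.4, 4.5]
grip_width: 0.0258
grasp_force: 20.0
t 6.57 at [ 0.6031 -0.299   0.057 ] rot [-1.7999e+02  3.0000e-02  2.4760e+01] d [ 0.0001  0.0001 -0.    ] turn 0.06 q7 -49.6
```

Converted, 0.0015 m / 0.75 = 0.002.

```bash
echo '[{"tz": 0.002, "finger_gap": 0}, {"tz": 0.002, "finger_gap": 0}, {"finger_gap": 0.05}, {"finger_gap": 0.05}, {"finger_gap": 0.05}, {"finger_gap": 0.05}, {"finger_gap": 0.05}, {"finger_gap": 0.05}]' | python3 -m handwheel; echo '[{"tz": -0.04, "finger_gap": 0.05}, {"tz": -0.0933, "finger_gap": 0.05}, {"tz": -0.1467, "finger_gap": 0.05}, {"tz": -0.1867, "finger_gap": 0.07}, {"tz": -0.1867, "finger_gap": 0.07}, {"tz": -0.1867, "finger_gap": 0.07}]' | python3 -m handwheel; python3 -c "
from h import *
delta([.515,-.08,.2],0)
snap('side','s6');snap('wrist','w6');
b=cv2.resize(cv2.imread('pics/s6.png')[140:340,180:360],(540,600),interpolation=cv2.INTER_CUBIC)
cv2.imwrite('pics/c6.png',b)"
```

```text
time_s: 7.23
tool_pos: [0.6031, -0.299, 0.0561]
tool_rot: [-180.0, 0.0, 24.8]
force: [-0.3, -0.3, 0.4]
grip_width: 0.049
grasp_force: 0.0
time_s: 7.73
tool_pos: [0.6046, -0.2994, 0.1993]
tool_rot: [179.8, -0.2, 24.8]
force: [-0.8, -0.1, -1.0]
grip_width: 0.0625
grasp_force: 0.0
t 7.73 at [ 0.6046 -0.2994  0.1993] rot [179.77  -0.18  24.76] d [ 0.0105 -0.2368 -0.0016] turn 24.76 q7 -47.6
```

View pics/c6.png

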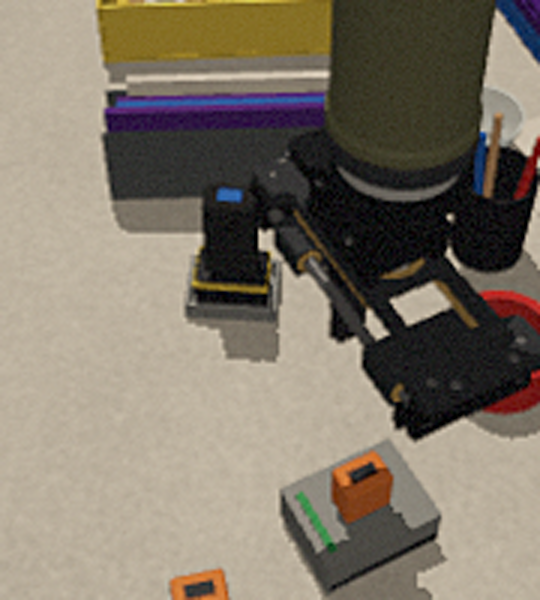

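The plug sits fully home, its head resting on the dock at (362,490). The scanner stands in its cradle at (232,250).

Converted, -0.268 m / 0.75 = -0.3573, -0.06 m / 0.75 = -0.08, 24.8 degrees / 90 = 0.2756.

```bash
echo '[{"tx": -0.0773, "ty": -0.3573, "tz": -0.08, "rz": 0.2756, "finger_gap": 0.07}, {"tx": -0.0773, "ty": -0.3573, "tz": -0.08, "rz": 0.2756, "finger_gap": 0.07}, {"tx": -0.0773, "ty": -0.3573, "tz": -0.08, "rz": 0.2756, "finger_gap": 0.07}, {"tx": -0.0773, "ty": -0.3573, "tz": -0.08, "rz": 0.2756, "finger_gap": 0.07}, {"tx": -0.0773, "ty": -0.3573, "tz": -0.08, "rz": 0.2756, "finger_gap": 0.07}, {"tx": -0.0773, "ty": -0.3573, "tz": -0.08, "rz": 0.2756, "finger_gap": 0.07}, {"tx": -0.0773, "ty": -0.3573, "tz": -0.08, "rz": 0.2756, "finger_gap": 0.07}, {"tx": -0.0773, "ty": -0.3573, "tz": -0.08, "rz": 0.2756, "finger_gap": 0.07}]' | python3 -m handwheel; echo '[{"finger_gap": 0.07}, {"finger_gap": 0.07}, {"finger_gap": 0.07}, {"finger_gap": 0.07}]' | python3 -m handwheel; python3 -c "
from h import *
delta([.515,-.08,.09],0)
snap('wrist','w7'); u,v=w2px('w7',[.515,-.08,.06],True); print(u,v); u,v=int(u),max(int(v),75)
cv2.imwrite('pics/c7.png',cv2.resize(cv2.imread('pics/w7.png')[v-75:v+75,u-75:u+75],(600,600),interpolation=cv2.INTER_CUBIC)); print(u-75,v-75)"
```

```text
time_s: 8.5
tool_pos: [0.4357, -0.0748, 0.2565]
tool_rot: [180.0, 0.1, 0.3]
force: [1.2, -0.3, 0.4]
grip_width: 0.0702
grasp_force: 0.0
time_s: 8.83
tool_pos: [0.4383, -0.0809, 0.2555]
tool_rot: [-179.9, 0.1, -0.1]
force: [0.1, -0.9, -0.8]
grip_width: 0.07
grasp_force: 0.0
t 8.83 at [ 0.4383 -0.0809  0.2555] rot [-1.7993e+02  1.0000e-01 -1.4000e-01] d [ 0.077  -0.0009  0.1653] turn -0.14 q7 -79.8
277.8762704527885 125.49976819064925
202 50
```

View pics/c7.png

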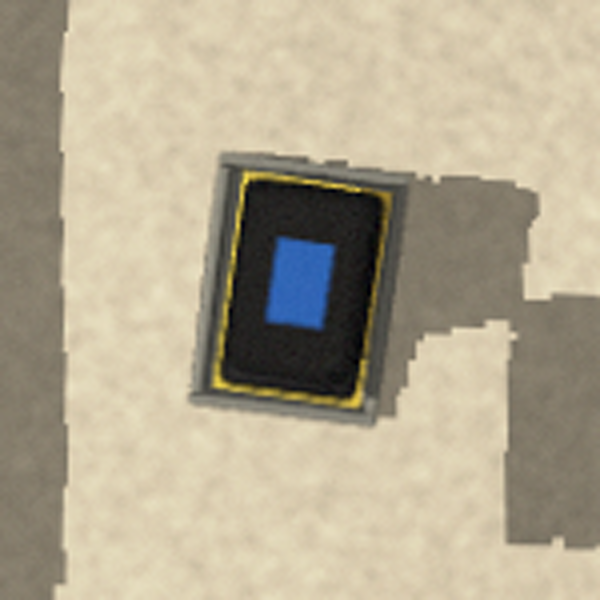

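Run:
```python
from h import *
for L,z in ([(275,237),(335,241),(324,329),(266,325)],.121),([(247,178),(388,193),(360,400),(220,380)],.119),([(222,152),(412,175),(373,425),(192,400)],.016):
    w=np.array([px2w('w7',202+a/4-.4,50+b/4-.4,z,True) for a,b in L])[:,:2]
    e=np.roll(w,-1,0)-w; print(w.mean(0).round(4),np.hypot(*e.T).round(4),np.degrees(np.arctan2(e[:,1],e[:,0])).round(1))
delta([.515,-.08,.09],-6)
```

```text
[ 0.5192 -0.079 ] [0.0127 0.019  0.0123 0.019 ] [-94.  172.9  85.8  -6. ]
[ 0.5183 -0.0798] [0.0301 0.0453 0.0304 0.0442] [-96.3 172.5  81.6  -7.9]
[ 0.5201 -0.0784] [0.0556 0.0751 0.0539 0.0741] [-97.1 171.4  81.8  -7.3]
t 8.88 at [ 0.4384 -0.0807  0.2556] rot [-1.7993e+02  9.0000e-02 -1.2000e-01] d [ 0.0768 -0.0007  0.1655] turn 5.88 q7 -79.8
```

Blue button centre is (300,283) in the crop. The scanner is at about (0.519, −0.079) with yaw about −7°.

Converted, 0.081 m / 0.75 = 0.108, 0.08 m / 0.75 = 0.1067, 6.9 degrees / 90 = 0.0767.

```bash
echo '[{"tx": 0.0533, "ty": -0.0027, "tz": 0.0267, "rz": 0.0767, "finger_gap": 0.07}, {"tx": 0.108, "ty": -0.0027, "tz": 0.0533, "rz": 0.0767, "finger_gap": 0.07}, {"tx": 0.108, "ty": -0.0027, "tz": 0.08, "rz": 0.0767, "finger_gap": 0.07}, {"tx": 0.108, "ty": -0.0027, "tz": 0.1067, "rz": 0.0767, "finger_gap": 0.07}, {"tx": 0.108, "ty": -0.0027, "tz": 0.1067, "rz": 0.0767, "finger_gap": 0.07}, {"tx": 0.108, "ty": -0.0027, "tz": 0.1067, "rz": 0.0767, "finger_gap": 0.07}, {"tx": 0.108, "ty": -0.0027, "tz": 0.1067, "rz": 0.0767, "finger_gap": 0.07}, {"tx": 0.108, "ty": -0.0027, "tz": 0.1067, "rz": 0.0767, "finger_gap": 0.07}]' | python3 -m handwheel; python3 -c "
from h import *
delta([.519,-.079,.09],-7)"
```

```text
time_s: 9.55
tool_pos: [0.5202, -0.0784, 0.1782]
tool_rot: [180.0, -0.2, -7.0]
force: [1.0, 0.4, 0.1]
grip_width: 0.0701
grasp_force: 0.0
t 9.55 at [ 0.5202 -0.0784  0.1782] rot [ 1.7996e+02 -1.5000e-01 -6.9700e+00] d [-0.0013  0.0007  0.0882] turn 0.03 q7 -94.5
```

Converted, 0.088 m / 0.75 = 0.1173, 0.08 m / 0.75 = 0.1067.

```bash
echo '[{"ty": 0.0007, "tz": 0.0267, "finger_gap": 0.07}, {"ty": 0.0007, "tz": 0.0533, "finger_gap": 0.07}, {"ty": 0.0007, "tz": 0.08, "finger_gap": 0.07}, {"ty": 0.0007, "tz": 0.1067, "finger_gap": 0.07}, {"ty": 0.0007, "tz": 0.1173, "finger_gap": 0.07}, {"ty": 0.0007, "tz": 0.1173, "finger_gap": 0.07}, {"ty": 0.0007, "tz": 0.1173, "finger_gap": 0.07}, {"ty": 0.0007, "tz": 0.1173, "finger_gap": 0.07}]' | python3 -m handwheel; echo '[{"finger_gap": 0}, {"finger_gap": 0}, {"finger_gap": 0}, {"finger_gap": 0}, {"finger_gap": 0}, {"finger_gap": 0}, {"finger_gap": 0}, {"finger_gap": 0}]' | python3 -m handwheel 35;  python3 -c "
from h import *
delta([.519,-.079,.09],-7)"
```

```text
time_s: 10.22
tool_pos: [0.5206, -0.0787, 0.0903]
tool_rot: [180.0, -0.2, -6.9]
force: [-0.1, -0.2, 0.6]
grip_width: 0.0697
grasp_force: 0.0
time_s: 10.88
tool_pos: [0.5192, -0.0786, 0.0885]
tool_rot: [180.0, 0.0, -6.9]
force: [-0.3, -1.1, -0.3]
grip_width: 0.0279
grasp_force: 34.9
t 10.88 at [ 0.5192 -0.0786  0.0885] rot [ 1.7999e+02  1.0000e-02 -6.9400e+00] d [-0.0002  0.0004 -0.0015] turn 0.06 q7 -97.3
```

Converted, -0.16 m / 0.75 = -0.2133, -0.07 m / 0.75 = -0.0933.

```bash
echo '[{"tz": -0.02, "finger_gap": 0}, {"tz": -0.0533, "finger_gap": 0}, {"tz": -0.0933, "finger_gap": 0}, {"tz": -0.1333, "finger_gap": 0}, {"tz": -0.1733, "finger_gap": 0}, {"tz": -0.2, "finger_gap": 0}, {"tz": -0.2133, "finger_gap": 0}, {"tz": -0.2133, "finger_gap": 0}]' | python3 -m handwheel; python3 -c "
from h import *
delta([.47,.2,.25],-7)"
```

```text
time_s: 11.55
tool_pos: [0.5203, -0.0785, 0.2505]
tool_rot: [180.0, -0.2, -6.9]
force: [-0.0, 0.6, -1.7]
grip_width: 0.028
grasp_force: 34.9
t 11.55 at [ 0.5203 -0.0785  0.2505] rot [179.96  -0.21  -6.94] d [-0.0836 -0.2704 -0.    ] turn 0.06 q7 -93.1
```

Converted, -0.185 m / 0.75 = -0.2467, -0.165 m / 0.75 = -0.22.

```bash
echo '[{"tx": -0.0133, "ty": -0.0267, "finger_gap": 0}, {"tx": -0.0293, "ty": -0.0613, "finger_gap": 0}, {"tx": -0.048, "ty": -0.1, "finger_gap": 0}, {"tx": -0.0667, "ty": -0.14, "finger_gap": 0}, {"tx": -0.0853, "ty": -0.18, "finger_gap": 0}, {"tx": -0.104, "ty": -0.22, "finger_gap": 0}, {"tx": -0.1173, "ty": -0.2467, "finger_gap": 0}, {"tx": -0.1173, "ty": -0.2467, "finger_gap": 0}]' | python3 -m handwheel && echo '[{"tx": -0.0133, "ty": -0.0267, "finger_gap": 0}, {"tx": -0.0293, "ty": -0.0613, "finger_gap": 0}, {"tx": -0.048, "ty": -0.1, "finger_gap": 0}, {"tx": -0.0667, "ty": -0.14, "finger_gap": 0}, {"tx": -0.0853, "ty": -0.18, "finger_gap": 0}, {"tx": -0.104, "ty": -0.22, "finger_gap": 0}, {"tx": -0.1173, "ty": -0.2467, "finger_gap": 0}, {"tx": -0.1173, "ty": -0.2467, "finger_gap": 0}]' | python3 -m handwheel; echo '[{"finger_gap": 0}, {"finger_gap": 0}, {"finger_gap": 0}, {"finger_gap": 0}, {"finger_gap": 0}]' | python3 -m handwheel; python3 -c "
from h import *
delta([.461,.311,.25],-7)
snap('wrist','w8'); u,v=w2px('w8',[.461,.311,.035],True); print(u,v)
cv2.imwrite('pics/c8.png',cv2.resize(cv2.imread('pics/w8.png')[20:320,130:430],(600,600),interpolation=cv2.INTER_CUBIC))"
```

```text
time_s: 12.22
tool_pos: [0.4511, 0.1215, 0.2467]
tool_rot: [-179.9, 0.2, -6.4]
force: [0.6, 1.3, -1.6]
grip_width: 0.0277
grasp_force: 34.9
time_s: 12.88
tool_pos: [0.3855, 0.3148, 0.247]
tool_rot: [-179.9, 0.2, -6.5]
force: [-0.4, 1.2, -2.4]
grip_width: 0.0278
grasp_force: 34.9
time_s: 13.3
tool_pos: [0.3898, 0.309, 0.2482]
tool_rot: [180.0, 0.0, -7.1]
force: [0.7, -0.5, -2.6]
grip_width: 0.0277
grasp_force: 34.9
t 13.3 at [0.3898 0.309  0.2482] rot [ 1.7997e+02  1.0000e-02 -7.0600e+00] d [ 0.0704 -0.0108 -0.0018] turn -0.06 q7 -139.4
268.6691912590271 131.52727572756407
```

View pics/c8.png

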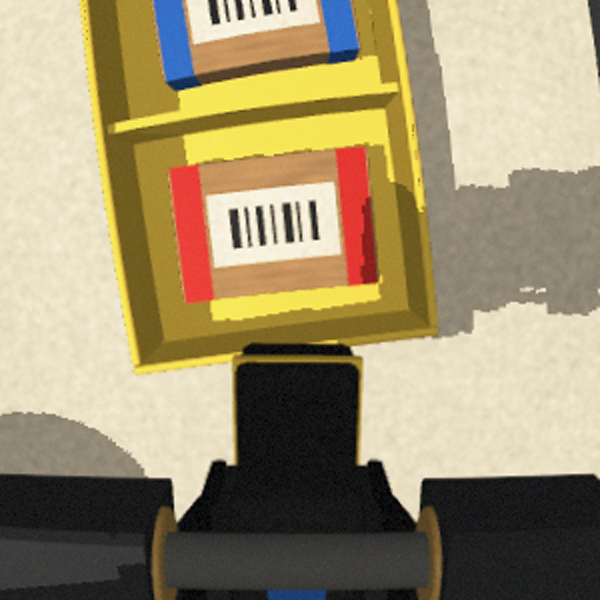

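The red carton's label has crop corners (205,193), (335,182), (343,257) and (212,268). Its long side runs nearly across the scanner, so a turn of about 90° is needed.

Run:
```python
from h import *
for z,L in((.035,[(205,193),(335,182),(343,257),(212,268)]),(.035,[(168,168),(365,147),(380,283),(187,303)])):
    w=np.array([px2w('w8',130+a/2-.25,20+b/2-.25,z,True) for a,b in L])[:,:2]
    e=np.roll(w,-1,0)-w; m=w.mean(0); print(m.round(4),np.hypot(*e.T).round(4),np.degrees(np.arctan2(e[:,1],e[:,0])).round(1))
    delta([m[0],m[1],.25],np.degrees(np.arctan2(*(e[2]-e[0])[::-1])))
# scanner offset vs tool: front edge of head bottom
o=env.get_obs(); M=R.from_euler('xyz',o['tool_rot'],degrees=True).as_matrix()
for p in [(.03,-.02,.0845-.035),(.03,.02,.0845-.035),(.03,-.02,.0845),(.03,.02,.0845),(.021,-.014,-.0305),(.021,.014,-.0305)]:
    u,v=w2px('w8',o['tool_pos']+M@np.array(p),True); print(p,round((u-130)*2,1),round((v-20)*2,1))
```

```text
[0.4608 0.3134] [0.071  0.0416 0.0723 0.0418] [-92.6 179.3  87.6  -2.6]
t 13.35 at [0.3897 0.3092 0.2484] rot [ 1.7997e+02 -1.0000e-02 -7.0400e+00] d [ 0.07   -0.0129 -0.0016] turn 85.5 q7 -139.4
[0.461  0.3129] [0.108  0.0758 0.108  0.0763] [-9.150e+01  1.798e+02  8.880e+01 -1.000e-01]
t 13.35 at [0.3897 0.3092 0.2484] rot [ 1.7997e+02 -1.0000e-02 -7.0400e+00] d [ 0.0702 -0.0124 -0.0016] turn 84.29 q7 -139.4
(0.03, -0.02, 0.0495) 232.6 362.8
(0.03, 0.02, 0.0495) 362.8 362.8
(0.03, -0.02, 0.0845) 241.8 340.9
(0.03, 0.02, 0.0845) 353.1 340.9
(0.021, -0.014, -0.0305) 226.6 501.3
(0.021, 0.014, -0.0305) 371.0 501.1
```

Converted, 0.07 m / 0.75 = 0.0933, 0.066 m / 0.75 = 0.088, -48 degrees / 90 = -0.5333.

```bash
echo '[{"tx": 0.0107, "ty": -0.0027, "rz": -0.0667, "finger_gap": 0}, {"tx": 0.024, "ty": -0.0053, "rz": -0.1333, "finger_gap": 0}, {"tx": 0.0373, "ty": -0.008, "rz": -0.2, "finger_gap": 0}, {"tx": 0.0507, "ty": -0.0107, "rz": -0.2667, "finger_gap": 0}, {"tx": 0.064, "ty": -0.0133, "rz": -0.3333, "finger_gap": 0}, {"tx": 0.0773, "ty": -0.016, "rz": -0.4, "finger_gap": 0}, {"tx": 0.088, "ty": -0.0173, "rz": -0.4667, "finger_gap": 0}, {"tx": 0.0933, "ty": -0.0173, "rz": -0.5333, "finger_gap": 0}]' | python3 -m handwheel && echo '[{"rz": -0.0667, "finger_gap": 0}, {"rz": -0.1333, "finger_gap": 0}, {"rz": -0.2, "finger_gap": 0}, {"rz": -0.2667, "finger_gap": 0}, {"rz": -0.3333, "finger_gap": 0}, {"rz": -0.4, "finger_gap": 0}, {"rz": -0.4667, "finger_gap": 0}, {"rz": -0.5222, "finger_gap": 0}]' | python3 -m handwheel && echo '[{"finger_gap": 0}, {"finger_gap": 0}, {"finger_gap": 0}, {"finger_gap": 0}, {"finger_gap": 0}]' | python3 -m handwheel; python3 -c "
from h import *
delta([.461,.3142,.1295],88)"
```

```text
time_s: 14.02
tool_pos: [0.4618, 0.3137, 0.2483]
tool_rot: [-180.0, -0.0, 41.2]
force: [0.2, 0.0, -2.3]
grip_width: 0.0277
grasp_force: 34.9
time_s: 14.68
tool_pos: [0.4607, 0.3139, 0.2484]
tool_rot: [180.0, 0.0, 88.3]
force: [-0.1, 0.4, -2.4]
grip_width: 0.028
grasp_force: 34.9
time_s: 15.1
tool_pos: [0.4604, 0.3144, 0.2485]
tool_rot: [180.0, 0.0, 88.0]
force: [-0.2, -0.8, -2.4]
grip_width: 0.0279
grasp_force: 34.9
t 15.1 at [0.4604 0.3144 0.2485] rot [1.7999e+02 1.0000e-02 8.8000e+01] d [-0.0002  0.0006  0.119 ] turn -0.0 q7 -50.9
```

Converted, 0.09 m / 0.75 = 0.12, 0.08 m / 0.75 = 0.1067.

```bash
echo '[{"tz": 0.02, "finger_gap": 0}, {"tz": 0.0427, "finger_gap": 0}, {"tz": 0.0667, "finger_gap": 0}, {"tz": 0.0867, "finger_gap": 0}, {"tz": 0.1067, "finger_gap": 0}, {"tz": 0.12, "finger_gap": 0}, {"tz": 0.12, "finger_gap": 0}, {"tz": 0.12, "finger_gap": 0}]' | python3 -m handwheel;  echo '[{"tz": 0.0067, "finger_gap": 0}, {"tz": 0.0133, "finger_gap": 0}, {"tz": 0.02, "finger_gap": 0}, {"tz": 0.0267, "finger_gap": 0}, {"tz": 0.032, "finger_gap": 0}, {"tz": 0.0367, "finger_gap": 0}, {"tz": 0.0367, "finger_gap": 0}, {"tz": 0.0367, "finger_gap": 0}]' | python3 -m handwheel; echo '[{"finger_gap": 0}, {"finger_gap": 0}, {"finger_gap": 0}, {"finger_gap": 0}]' | python3 -m handwheel; python3 -c "
from h import *
delta([.461,.3142,.1305],88)
for n in('wrist','top','side'): snap(n,n+'9')
a=cv2.imread('pics/wrist9.png')[60:360,130:430]
b=cv2.resize(cv2.imread('pics/top9.png')[170:310,100:200],(214,300),interpolation=cv2.INTER_CUBIC)
c=cv2.resize(cv2.imread('pics/side9.png')[90:190,200:310],(330,300),interpolation=cv2.INTER_CUBIC)
m=np.hstack([a,c]);print(m.shape);cv2.imwrite('pics/c9.png',cv2.resize(m,(800,381)))"
```

```text
time_s: 15.77
tool_pos: [0.4602, 0.3145, 0.1585]
tool_rot: [-180.0, 0.0, 88.1]
force: [-0.3, 0.1, -0.9]
grip_width: 0.0278
grasp_force: 34.9
time_s: 16.43
tool_pos: [0.4602, 0.3145, 0.1308]
tool_rot: [-180.0, 0.0, 88.1]
force: [0.3, 1.0, -1.4]
grip_width: 0.0278
grasp_force: 34.9
time_s: 16.77
tool_pos: [0.4604, 0.3146, 0.1312]
tool_rot: [180.0, -0.0, 88.1]
force: [-0.3, -1.4, -1.7]
grip_width: 0.0279
grasp_force: 34.9
t 16.77 at [0.4604 0.3146 0.1312] rot [179.98  -0.    88.06] d [-0.0004  0.0006  0.0007] turn 0.06 q7 -55.7
(300, 630, 3)
```

View pics/c9.png

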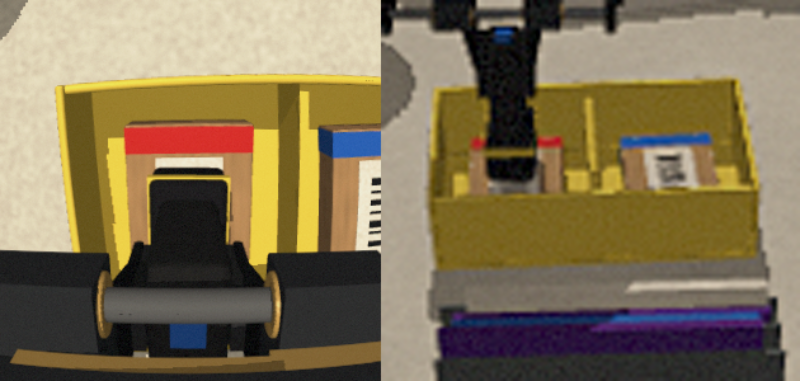

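The scanner head is centred over the red carton's label (label centre at about x 189, head centre at about 189). It is aligned and about 11 mm above the label, so I'm handing in.

Converted, 0.001 m / 0.75 = 0.0013.

```bash
echo '[{"tz": 0.0013, "finger_gap": 0}, {"tz": 0.0013, "finger_gap": 0}, {"tz": 0.0013, "finger_gap": 0}, {"tz": 0.0013, "finger_gap": 0}]' | python3 -m handwheel; python3 -c "
from cell import env
print(env.sign_off())"
```

```text
time_s: 17.25
tool_pos: [0.4603, 0.3145, 0.13]
tool_rot: [-180.0, 0.0, 88.1]
force: [-0.5, 0.2, -2.4]
grip_width: 0.0273
grasp_force: 34.9
the job is handed in; nothing more can be done
None
```

I handed the job in at about 17 s: by the last images the receiver was home in the dock and the scanner was held about 1 cm above the red carton's label, centred and aligned. `env.sign_off()` returned no verdict.

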